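# Draw the muddler out of the half-covered tool box

## Task

The muddler lies in the wooden tool box, longer than the opening between the box's cover and its end lip. Without prying against the box, bring the handle end up through the opening, draw the foot out from under the cover on the slant, and finish holding the muddler still in the gripper, with all of it at least 6 cm above the top of the box and not touching anything else. Leave the other things on the worktop where they stand.

Things in the scene. Friction and masses are not known exactly. Their poses are not given: they have to be found in the camera images.
- tool_box: wooden tool box, fixed, 136 mm wide (x), 251 long (y), 71 high, walls 5; origin at the centre of its underside, z up, +y pointing away from the robot (along x within 0.32 rad); it stands at the left or the right. Floor inside at z 6 mm. A cover closes the top at its -y end, a short lip at its +y end; between them it is open for 150 mm, where the side walls are cut down to z 40 mm.
- cover_edge (a point): middle of the cover's free edge, on its top face: y -45.5, z 71 mm in the box's frame. The cover is 5 mm thick (underside z 66 mm) and reaches 80 mm back to the -y end of the box; the hollow under it is 75 mm deep and 60 mm high
- lip_edge (a point): middle of the lip's free edge, on its top face: y 104.5, z 71 mm in the box's frame. The lip is 5 mm thick (underside z 66 mm); the hollow under it is 16 mm deep, to the inside of the end wall
- muddler: loose gold muddler, 204 mm long, 0.13 to 0.27 kg, lying lengthwise on the box floor, handle to +y drooping 2 degrees: foot end 44 to 62 mm under the cover, handle in the opening, its end sometimes under the lip; within 15 mm of the box's middle line. Origin at the centre of the flat foot end; z axis along its length. Foot 36 mm thick for z 0 to 40 mm, then a round 24 mm handle.
- coffee_maker_corner (a point): front left foot of the coffee maker, on the worktop; always in the same place. The machine is 342 mm wide (from here to the robot's right), 264 mm deep and 342 mm high. Over it hangs a wall cabinet: underside 520 mm above the worktop, front face 50 mm nearer to the robot than this point, left side 145 mm left of it, 608 mm wide: keep wrist and arm clear of both
- bar_stand: open bamboo stand, fixed, 105x265x78 mm, with a gold strainer (158 mm high) and a gold stopper standing in it; it is on the other side from the tool box; origin at the centre of its underside, its length along its y; not part of the job
- muddler_tip (a point): centre of the muddler's handle end, 204 mm from its foot end
- tumbler: bystander: clear drinking glass, 80 mm across, 91 mm high, standing upright; origin at the centre of its underside; to be left alone
- jigger: bystander: gold double-cone measure, 45 mm across, 88 mm high, standing upright; origin at the centre of its underside; to be left alone
- pepper_mill: bystander: copper pepper mill with black head, 53 mm across, 125 mm high, standing upright; origin at the centre of its underside; to be left alone
- jar_1: bystander: small spice jar with dark lid, 44 mm across, 105 mm high, standing upright; origin at the centre of its underside; to be left alone
- copper_mug: bystander: copper mug with a handle, 86x119x83 mm, standing upright; origin at the centre of its underside; to be left alone

How it is judged:
By the outcome, as a careful person would: the job done as asked, in the order asked, and still so for the second after the job is handed in, while the arm keeps its last pose, push and grip.
It also fails if it takes over 43 s, if anything falls off the work surface, if the arm or the gripper's body presses on something with over 40 N, if the wrist force passes 120 N, or if a joint passes its speed limit or range.

## Robot

A 6-joint arm with a two-finger parallel gripper is mounted at the origin on a cart in front of the work surface, level with it; the furniture and walls round the work are solid. World frame = base frame: x ahead of the robot, y to its left, z up, the work surface at z = 0. Lengths are in m, angles in rad, forces in N, time in s.
With the tool pointing down it reaches from about 0.325 to 0.925 m from the base axis. Payload 3.1 kg.
Tool frame: the origin (TCP) lies between the finger pads; the fingertips stand 11 mm ahead of it and the grasp point (between the pads) lies 8 mm behind it; z points along the fingers, y is the line along which they close (so a half turn about z gives the same grasp; the last joint's range is limited). The gripper opens to 85 mm and grips with 20 to 120 N. Pads are 22 mm wide; open, the fingers measure 114 mm over their backs; the gripper's body (76 mm by 85 mm) begins 54 mm behind the grasp point. The pads swing forward as they close: fully open they stand 13 mm farther back than shut.
Start: joints at [-1.247, 0.217, 1.613, -0, 1.311, -0.112], TCP at [0.264, -0.567, 0.242] pointing down, gripper open.
Joint ranges: [-2.75, 2.75], [-0.78, 2.1], [0.31, 2.55], [-1.13, 4.27], [0.13, 2.63], [-2.58, 2.58]. Speed limits (rad/s): [2.79, 2.79, 3.14, 3.14, 3.14, 3.14].

## Interface

Orientations are given as a rotation vector (axis times angle).
In Python, from rig import sensors, eyes, env gives the robot as it stands.
- The arm moves only by the tool send_rows, never from a script. Its argument "targets" is a list of rows, each a list of 7 numbers: the shift along the tool's x, y, z in cm, then the turn, a rotation vector about the tool's x, y, z in degrees, then the opening, from 0 (shut) to 1 (fully open). In form: [[tx, ty, tz, ax, ay, az, jaw], ...]. A call has 1 to 5 rows; each row is the pose to reach, as a shift and turn from the pose commanded when the call began, along the tool's axes at that moment; what a row does not reach only later rows make up. A row lasts 1/12 s, in which the tool goes at most 41.7 mm and 7.16 degrees, less where a joint would pass 70% of its speed; a pose out of reach is approached as far as the arm can. A call with a gripper value outside its range is refused whole. The fingers move at their own pace and stop on an object; "squeeze" is the grip in N (left out, the last holds). Time passes only in rows, so rows that repeat a pose let the fingers close. It gives the time, the measured TCP pose, the force, the opening and the grip force at its end, in the units of the state.
- sensors.observe(): the state, without advancing time (a new reading comes with each control period).
- eyes.snapshot(name): name is "scene" or "top" or "wrist"; returns a dict with "image" (420x560x3 uint8, red, green, blue), "range_z" (420x560 float32, m along the optical axis (not along the pixel's ray), 0 where there is no reading), "K" (3x3 intrinsics, pixels), "T" (4x4, takes a point from camera to world coordinates). Camera axes: x right, y up, looking along -z (the intrinsics and any distortion apply to the point x, -y, -z); pixel columns grow to the right and rows downward; lengths in m; the calibration is good to about 2 mm. A picture is of the moment at which its call begins.
- env.job_done(): hands the job in; it is judged then, once.
The state is a dict: "t": time; "q": joint angles; "joint_vel": joint speeds; "effort": joint torques, N m; "tool_pos": TCP position; "tool_rot": TCP orientation; "ft_force": force on the tool from outside, world axes, zero at the start; "wrist_torque": the same for the moment, N m; "width": finger opening in m; "finger_force": force on a finger pad.
Only numpy, scipy, OpenCV 4.12 (cv2) and the standard library are available. Lean on these libraries where they do the work, as an engineer would, in place of code of your own. Each camera call takes 0.05 s, during which the arm holds its last target. There are 200 camera calls.

## Working session

There is one attempt and no reset: what is moved stays moved. The work goes in short steps, Python scripts to look and compute and a tool call to move; the robot and the scene stay as the last step left them, time stands still between calls to the robot, and variables do not carry over. Pictures are saved under pics/ and viewed, at most 10 in all, crops included, and the job is handed in when it is done.

Besides the shell and the picture viewer there is one more tool, called after ">>>" as name([rows], argument=value, ...), one row to a line, values as JSON. send_rows: Moves the arm, as the interface text tells. Its arguments: {"type":"object","properties":{"targets":{"type":"array","items":{"type":"array","items":{"type":"number"}}},"squeeze":{"type":"number"}},"required":["targets"]}

```bash
mkdir -p pics
cat > h.py <<'E'
import numpy as np, cv2
from scipy.spatial.transform import Rotation as R
from rig import sensors, eyes, env
def snap(n,f):
    s=eyes.snapshot(n); cv2.imwrite('pics/'+f+'.png',s['image'][:,:,::-1]); np.savez('pics/'+f+'.npz',**s); return s
def cloud(s):
    K,T,d=s['K'],s['T'],s['range_z']; v,u=np.mgrid[:d.shape[0],:d.shape[1]]
    p=np.stack([(u-K[0,2])/K[0,0]*d,-(v-K[1,2])/K[1,1]*d,-d],-1)
    return p@T[:3,:3].T+T[:3,3]
E
python3 - <<'E'
from h import *
o=sensors.observe(); print({k:np.round(v,3) for k,v in o.items()})
a=snap('top','top1'); b=snap('scene','scene1')
print(a['T'],a['K'])
E
```

```text
{'t': np.float64(0.0), 'q': array([-1.247,  0.218,  1.615, -0.   ,  1.311, -0.112]), 'joint_vel': array([ 0.   , -0.   , -0.   , -0.   ,  0.001, -0.001]), 'effort': array([ 1.0000e-03, -3.9684e+01, -3.0385e+01,  0.0000e+00,  1.0000e-02,
       -0.0000e+00]), 'tool_pos': array([ 0.264, -0.566,  0.241]), 'tool_rot': array([-3.065, -0.679,  0.   ]), 'ft_force': array([-0.412, -0.377,  0.823]), 'wrist_torque': array([0.019, 0.036, 0.032]), 'finger_force': np.float64(0.0), 'width': np.float64(0.085)}
[[ 0.02454499  0.99743198 -0.06728286  0.41223943]
 [-0.99968981  0.0242049  -0.00586528 -0.00972309]
 [-0.00422164  0.06740595  0.9977167   1.19434591]
 [ 0.          0.          0.          1.        ]] [[458.52256373   0.         285.99907851]
 [  0.         458.52256373 210.0751699 ]
 [  0.           0.           1.        ]]
```

View pics/top1.png

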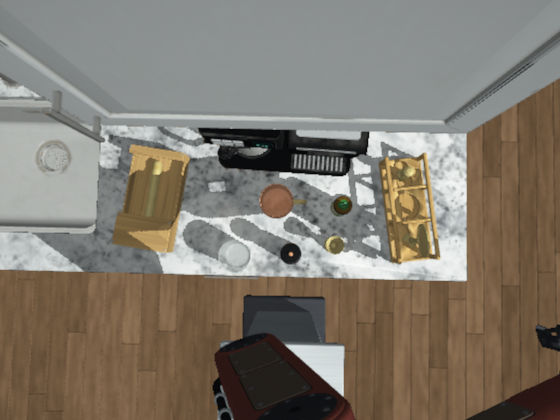

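View pics/scene1.png

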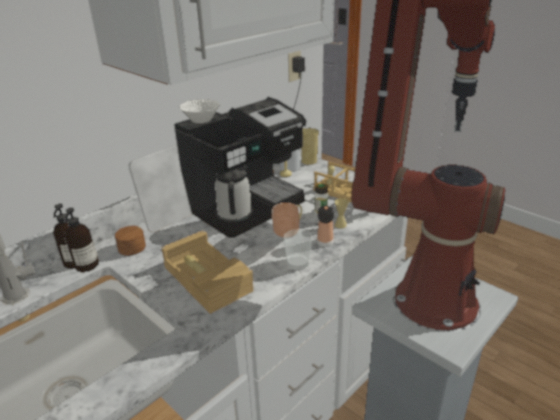

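The box is at the left (top view about (113–190, 147–250)), with its cover at the lower, robot-side end and the muddler from (157,163) to (150,217). I'll measure with an enlarged crop and the depth.

Run:
```python
from h import *
s=dict(np.load('pics/top1.npz')); P=cloud(s)
c=s['image'][135:260,100:205,::-1]; cv2.imwrite('pics/c1.png',cv2.resize(c,None,fx=4.7,fy=4.7,interpolation=cv2.INTER_CUBIC))
m=(P[...,2]>0.055)&(P[...,2]<0.085)
m[:,:105]=0;m[:,195:]=0;m[:140]=0;m[255:]=0
# fit box: cover/lip top
q=P[m]; print(len(q),np.median(q[:,2]))
x=q[abs(q[:,2]-.071)<.005]; print(cv2.minAreaRect(x[:,:2].astype(np.float32)*1000))
print(np.round(cv2.boxPoints(cv2.minAreaRect(x[:,:2].astype(np.float32)))*1000))
for v in range(150,222,6):
    print(v,[tuple(np.round(P[v,u]*1000).astype(int)) for u in range(144,166,3)])
```

```text
2318 0.07015046965951788
((509.7862854003906, 340.28118896484375), (137.3638458251953, 250.9773712158203), 82.09871673583984)
[[376. 290.]
 [625. 255.]
 [644. 391.]
 [395. 426.]]
150 [(np.int64(630), np.int64(354), np.int64(67)), (np.int64(629), np.int64(345), np.int64(71)), (np.int64(629), np.int64(337), np.int64(72)), (np.int64(629), np.int64(331), np.int64(70)), (np.int64(630), np.int64(323), np.int64(69)), (np.int64(630), np.int64(316), np.int64(70)), (np.int64(630), np.int64(308), np.int64(70)), (np.int64(631), np.int64(302), np.int64(67))]
156 [(np.int64(626), np.int64(374), np.int64(2)), (np.int64(626), np.int64(367), np.int64(1)), (np.int64(626), np.int64(358), np.int64(5)), (np.int64(614), np.int64(330), np.int64(71)), (np.int64(615), np.int64(324), np.int64(66)), (np.int64(616), np.int64(316), np.int64(66)), (np.int64(615), np.int64(308), np.int64(67)), (np.int64(615), np.int64(300), np.int64(69))]
162 [(np.int64(609), np.int64(372), np.int64(7)), (np.int64(610), np.int64(365), np.int64(5)), (np.int64(610), np.int64(357), np.int64(4)), (np.int64(607), np.int64(343), np.int6
[... 2804 characters left out ...]
 np.int64(6)), (np.int64(482), np.int64(350), np.int64(34)), (np.int64(483), np.int64(344), np.int64(28)), (np.int64(483), np.int64(338), np.int64(22)), (np.int64(484), np.int64(335), np.int64(8)), (np.int64(484), np.int64(327), np.int64(7)), (np.int64(485), np.int64(320), np.int64(6)), (np.int64(485), np.int64(312), np.int64(4))]
216 [(np.int64(467), np.int64(358), np.int64(29)), (np.int64(467), np.int64(352), np.int64(27)), (np.int64(467), np.int64(342), np.int64(33)), (np.int64(468), np.int64(342), np.int64(8)), (np.int64(469), np.int64(335), np.int64(4)), (np.int64(469), np.int64(327), np.int64(6)), (np.int64(469), np.int64(319), np.int64(6)), (np.int64(469), np.int64(311), np.int64(6))]
```

View pics/c1.png

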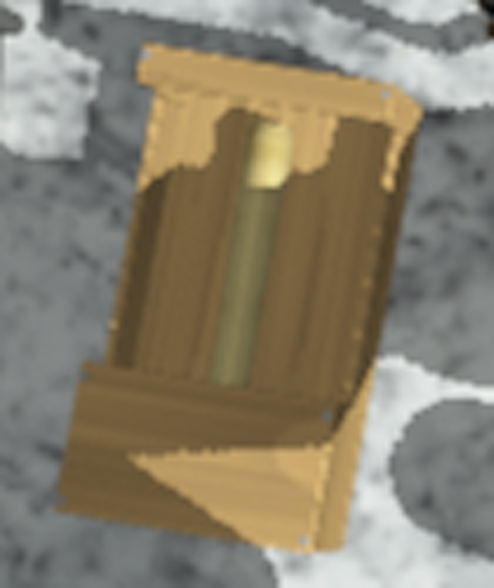

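Box: centre (510, 340) mm, yaw −7.9°, size 137×251, which matches. The muddler axis runs (467,350) → (607,335.5), so it yaws about −5.9°. Its tip is near x 608, just short of the lip edge (613). Next I'll check the cabinet and coffee maker geometry and plan the approach.

```bash
cat >> h.py <<'E'
def plan(wps, start=None):
    """wps: list of (pos_m, Rot, jaw, nrows); prints calls of <=5 rounded rows"""
    if start is None:
        o=sensors.observe(); start=(o['tool_pos'],R.from_rotvec(o['tool_rot']))
    p,r=np.array(start[0]),start[1]; rows=[]
    for P1,R1,j,n in wps:
        rv=(r.inv()*R1).as_rotvec()
        for i in range(1,n+1): rows.append((p+(np.array(P1)-p)*i/n, r*R.from_rotvec(rv*i/n), j))
        p,r=np.array(P1),R1
    cp,cr=np.array(start[0]),start[1]
    for k in range(0,len(rows),5):
        out=[]
        for q,s,j in rows[k:k+5]:
            out.append(list(np.round(cr.inv().apply(q-cp)*100,2))+list(np.round((cr.inv()*s).as_rotvec(degrees=True),1))+[j])
        print(str([[float(x) for x in a] for a in out]))
        a=np.array(out[-1]); cp=cp+cr.apply(a[:3]/100); cr=cr*R.from_rotvec(a[3:6],degrees=True)
def down(yaw,tilt=0): # tool x at yaw+pi, z down; tilt deg: tool z leans toward heading yaw
    c,s=np.cos(yaw),np.sin(yaw); h=np.array([c,s,0]); z=np.array([0,0,-1.]); x=-h
    M=np.stack([x,np.cross(z,x),z],1)
    lat=np.cross([0,0,1.],h) # rotate so that heading goes up
    return R.from_rotvec(-lat*np.radians(tilt))*R.from_matrix(M)
E
python3 - <<'E'
from h import *
print(down(0,20).apply([0,0,1]))
s=dict(np.load('pics/scene1.npz')); Q=cloud(s)
for n,(u,v) in dict(cabL=(110,60),cabLow=(165,72),cabcorner=(158,68),cabback=(230,50),cm=(228,225),cmf=(222,232),cmtop=(182,122),sink=(70,300)).items(): print(n,np.round(Q[v,u],3))
t=dict(np.load('pics/top1.npz')); P=cloud(t)
print('cab',[np.round(P[v,u],3).tolist() for u,v in [(110,105),(150,110),(150,100),(300,100),(210,140),(240,160),(230,165)]])
print('obst', [np.round(P[v,u],3).tolist() for u,v in [(235,250),(290,252),(277,198),(335,244)]])
plan([((.45,.0,.25),down(np.radians(-50)),.6,14),((.535,.344,.19),down(np.radians(-5.9)),.6,11)])
E
```

```text
[ 0.34202014  0.         -0.93969262]
cabL [0.865 0.316 0.538]
cabLow [0.608 0.316 0.549]
cabcorner [0.636 0.316 0.554]
cabback [0.572 0.144 0.575]
cm [0.633 0.156 0.036]
cmf [0.644 0.173 0.014]
cmtop [0.833 0.14  0.321]
sink [ 0.786  0.617 -0.058]
cab [[0.574, 0.213, 0.642], [0.571, 0.166, 0.634], [0.571, 0.154, 0.675], [0.571, -0.019, 0.688], [0.611, 0.152, 0.285], [0.615, 0.118, 0.037], [0.602, 0.143, 0.037]]
obst [[0.386, 0.126, 0.009], [0.387, -0.015, 0.123], [0.524, 0.022, 0.002], [0.408, -0.127, 0.045]]
[[2.91, -3.1, -0.06, -0.0, -0.0, -7.5, 0.6], [5.83, -6.2, -0.11, -0.0, -0.0, -15.0, 0.6], [8.74, -9.31, -0.17, -0.0, -0.0, -22.5, 0.6], [11.65, -12.41, -0.22, -0.0, -0.0, -30.0, 0.6], [14.57, -15.51, -0.28, -0.0, -0.0, -37.5, 0.6]]
[[4.2, -0.69, -0.06, -0.0, -0.1, -7.5, 0.6], [8.4, -1.38, -0.11, -0.0, -0.1, -15.0, 0.6], [12.6, -2.07, -0.17, -0.0, -0.1, -22.5, 0.6], [16.8, -2.75, -0.23, -0.0, -0.1, -30.0, 0.6], [21.0, -3.44, -0.28, -0.0, -0.1, -37.5, 0.6]]
[[3.75, 2.01, -0.07, -0.0, -0.0, -7.5, 0.6], [7.5, 4.02, -0.13, -0.0, -0.0, -15.0, 0.6], [11.25, 6.03, -0.19, -0.0, -0.0, -22.5, 0.6], [15.0, 8.04, -0.26, -0.0, -0.0, -30.0, 0.6], [17.95, 9.34, 0.29, -0.0, -0.0, -34.0, 0.6]]
[[1.71, 2.73, 0.55, -0.0, -0.1, -4.0, 0.6], [3.42, 5.46, 1.09, -0.0, -0.1, -8.1, 0.6], [5.14, 8.18, 1.64, -0.0, -0.1, -12.1, 0.6], [6.85, 10.91, 2.18, -0.0, -0.1, -16.1, 0.6], [8.56, 13.64, 2.73, -0.0, -0.1, -20.1, 0.6]]
[[0.68, 3.15, 0.54, -0.0, 0.0, -4.0, 0.6], [1.35, 6.3, 1.09, -0.0, 0.0, -8.0, 0.6], [2.02, 9.45, 1.63, -0.0, 0.0, -12.0, 0.6], [2.69, 12.6, 2.17, -0.0, 0.0, -16.0, 0.6], [3.37, 15.75, 2.72, -0.0, 0.0, -20.0, 0.6]]
```

Run:
```python
from h import *
plan([((.44,.0,.24),down(np.radians(-70)),.6,14),((.50,.346,.17),down(np.radians(-5.9)),.6,11)])
```

```text
[[2.85, -3.13, 0.02, -0.0, -0.0, -6.1, 0.6], [5.7, -6.26, 0.03, -0.0, -0.0, -12.1, 0.6], [8.55, -9.4, 0.05, -0.0, -0.0, -18.2, 0.6], [11.39, -12.53, 0.06, -0.0, -0.0, -24.3, 0.6], [14.24, -15.66, 0.08, -0.0, -0.0, -30.4, 0.6]]
[[4.04, -1.26, 0.01, -0.0, -0.1, -6.0, 0.6], [8.09, -2.52, 0.03, -0.0, -0.1, -12.1, 0.6], [12.13, -3.78, 0.04, -0.0, -0.1, -18.2, 0.6], [16.17, -5.04, 0.06, -0.0, -0.1, -24.3, 0.6], [20.21, -6.3, 0.07, -0.0, -0.1, -30.3, 0.6]]
[[4.13, 0.95, 0.01, -0.0, -0.0, -6.1, 0.6], [8.25, 1.9, 0.02, -0.1, -0.0, -12.2, 0.6], [12.38, 2.85, 0.03, -0.1, -0.0, -18.3, 0.6], [16.5, 3.81, 0.03, -0.1, -0.0, -24.3, 0.6], [19.68, 4.11, 0.67, -0.1, -0.0, -30.2, 0.6]]
[[2.59, 1.87, 0.64, 0.0, -0.0, -5.8, 0.6], [5.18, 3.73, 1.28, 0.0, -0.0, -11.6, 0.6], [7.78, 5.59, 1.92, 0.0, -0.0, -17.4, 0.6], [10.37, 7.46, 2.56, 0.0, -0.0, -23.3, 0.6], [12.96, 9.32, 3.2, 0.0, -0.0, -29.1, 0.6]]
[[1.36, 2.89, 0.64, 0.1, -0.0, -5.8, 0.6], [2.72, 5.77, 1.27, 0.1, -0.0, -11.6, 0.6], [4.08, 8.66, 1.91, 0.1, 0.0, -17.5, 0.6], [5.44, 11.55, 2.55, 0.1, 0.0, -23.3, 0.6], [6.79, 14.44, 3.19, 0.1, 0.0, -29.1, 0.6]]
```

>>> send_rows([
  [2.85,-3.13,0,0,0,-6,0.6],
  [5.7,-6.26,0,0,0,-12.1,0.6],
  [8.55,-9.4,0,0,0,-18.2,0.6],
  [11.4,-12.5,0,0,0,-24.3,0.6],
  [14.2,-15.7,0,0,0,-30.4,0.6],
])

```text
t: 0.52
tool_pos: [0.3253, -0.3654, 0.2415]
tool_rot: [-2.778, -1.465, -0.0]
ft_force: [0.5, 0.5, 0.4]
width: 0.0511
finger_force: 0.0
```

>>> send_rows([
  [4,-1.3,0,0,0,-6,0.6],
  [8.1,-2.5,0,0,0,-12.1,0.6],
  [12.1,-3.8,0,0,0,-18.2,0.6],
  [16.2,-5,0,0,0,-24.3,0.6],
  [20.2,-6.3,0,0,0,-30.3,0.6],
])

```text
t: 0.93
tool_pos: [0.3872, -0.1666, 0.242]
tool_rot: [2.299, 2.141, 0.0]
ft_force: [0.3, 0.5, -0.3]
width: 0.0518
finger_force: 0.0
```

>>> send_rows([
  [4.1,0.95,0,0,0,-6.1,0.6],
  [8.2,1.9,0,0,0,-12.2,0.6],
  [12.3,2.85,0,0,0,-18.3,0.6],
  [16.5,3.8,0,0,0,-24.3,0.6],
  [19.7,4.1,0.7,0,0,-30.2,0.6],
])

```text
t: 1.35
tool_pos: [0.4445, 0.0272, 0.2366]
tool_rot: [1.658, 2.665, 0.003]
ft_force: [0.9, -0.2, -0.1]
width: 0.0512
finger_force: 0.0
```

>>> send_rows([
  [2.6,1.87,0.6,0,0,-5.8,0.6],
  [5.2,3.73,1.3,0,0,-11.6,0.6],
  [7.8,5.6,1.9,0,0,-17.4,0.6],
  [10.4,7.46,2.5,0,0,-23.3,0.6],
  [13,9.3,3.2,0,0,-29.1,0.6],
])

```text
t: 1.77
tool_pos: [0.4698, 0.1839, 0.2027]
tool_rot: [-0.937, -2.998, 0.0]
ft_force: [0.8, -0.4, 0.7]
width: 0.0513
finger_force: 0.0
```

>>> send_rows([
  [1.4,2.9,0.6,0,0,-5.8,0.6],
  [2.7,5.8,1.3,0,0,-11.6,0.6],
  [4.1,8.7,1.9,0,0,-17.5,0.6],
  [5.4,11.5,2.5,0,0,-23.3,0.6],
  [6.8,14.4,3.2,0,0,-29.1,0.6],
])

```text
t: 2.18
tool_pos: [0.4968, 0.3405, 0.1704]
tool_rot: [-0.154, -3.137, 0.001]
ft_force: [0.5, -0.4, 0.6]
width: 0.0512
finger_force: 0.0
```

Run:
```python
from h import *
s=snap('wrist','w1'); P=cloud(s); o=sensors.observe(); print(o['q'],o['tool_pos'])
cv2.imwrite('pics/w1b.png',s['image'][:,:,::-1])
z=P[...,2]; m=(z>.015)&(z<.048)&(abs(P[...,1]-.343)<.035)&(P[...,0]>.45)&(P[...,0]<.62)
q=P[m]
for x in np.arange(.46,.625,.01):
    a=q[abs(q[:,0]-x)<.003]
    if len(a)>5: print(round(x,3),len(a),np.round([a[:,1].min(),a[:,1].max(),np.percentile(a[:,1],[5,95]).mean(),np.percentile(a[:,2],95)],4))
m=(abs(z-.071)<.006); q=P[m]; b=cv2.minAreaRect(q[:,:2].astype(np.float32)*1000); print(b)
```

```text
[ 0.48975641  0.24512227  1.72390054  0.00461522  1.17136064 -0.98985468] [0.49674856 0.34554339 0.16895409]
0.48 188 [0.3371 0.3583 0.3477 0.0325]
0.49 180 [0.3361 0.3566 0.3464 0.032 ]
0.5 167 [0.335  0.3559 0.3454 0.0317]
0.51 176 [0.3331 0.3551 0.3441 0.0317]
0.52 165 [0.3321 0.3543 0.3431 0.0312]
0.53 155 [0.331  0.3525 0.3417 0.0312]
0.54 153 [0.33   0.3517 0.3409 0.0308]
0.55 153 [0.3289 0.351  0.3399 0.0306]
0.56 157 [0.3269 0.3502 0.3385 0.03  ]
0.57 156 [0.3258 0.3495 0.3375 0.0298]
0.58 143 [0.3248 0.3475 0.3361 0.0298]
0.59 149 [0.3227 0.3468 0.3348 0.0298]
0.6 140 [0.3218 0.3459 0.3339 0.0293]
0.61 53 [0.3231 0.3431 0.3337 0.0277]
((511.9066162109375, 254.677734375), (303.03125, 276.5484619140625), 82.006591796875)
```

View pics/w1.png

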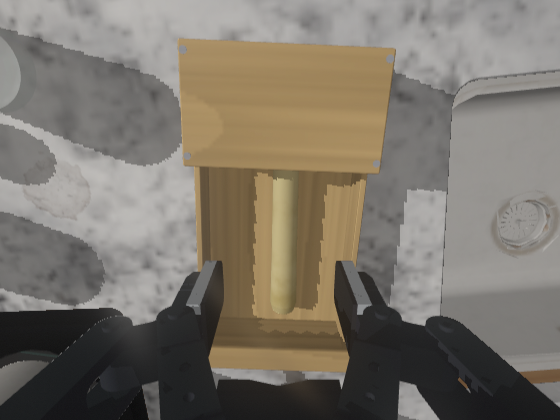

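The wrist view shows the muddler with its rounded tip at (283,312), just before the lip edge (row ≈320), and the cover edge at row ≈168. I'll measure both edges and the tip, then plan the descent.

Run:
```python
from h import *
s=dict(np.load('pics/w1.npz')); P=cloud(s)
for u in (275,283,290):
    for r in (range(160,176,3),range(300,330,3)): print(u,[(v,*np.round(P[v,u]*1000).astype(int).tolist()) for v in r])
yaw=np.radians(-6.6); 
p=lambda x,z:(x,.3404-.115*(x-.545),z)
plan([(p(.548,.10),down(yaw),.6,4),(p(.548,.03),down(yaw),.6,4)])
```

```text
275 [(160, 458, 342, 70), (163, 460, 342, 69), (166, 462, 341, 70), (169, 464, 341, 70), (172, 475, 340, 27), (175, 478, 339, 28)]
275 [(300, 595, 327, 27), (303, 598, 327, 27), (306, 601, 327, 27), (309, 604, 326, 27), (312, 610, 326, 24), (315, 627, 324, 4), (318, 630, 323, 4), (321, 631, 323, 8), (324, 631, 324, 13), (327, 631, 324, 18)]
283 [(160, 459, 347, 70), (163, 461, 347, 71), (166, 463, 347, 68), (169, 465, 347, 70), (172, 475, 346, 32), (175, 477, 346, 33)]
283 [(300, 593, 335, 30), (303, 598, 334, 29), (306, 601, 334, 29), (309, 603, 334, 29), (312, 608, 334, 28), (315, 627, 332, 4), (318, 631, 332, 4), (321, 631, 332, 9), (324, 631, 331, 14), (327, 632, 331, 17)]
290 [(160, 459, 352, 70), (163, 461, 352, 69), (166, 464, 352, 69), (169, 466, 351, 69), (172, 475, 352, 32), (175, 478, 351, 32)]
290 [(300, 596, 341, 28), (303, 599, 341, 27), (306, 602, 341, 27), (309, 607, 340, 25), (312, 611, 340, 24), (315, 629, 339, 4), (318, 631, 339, 5), (321, 633, 338, 8), (324, 633, 338, 13), (327, 632, 338, 18)]
[[-1.29, -0.02, 1.72, 0.1, -0.0, 0.3, 0.6], [-2.58, -0.05, 3.44, 0.1, -0.0, 0.6, 0.6], [-3.87, -0.07, 5.17, 0.2, -0.1, 1.0, 0.6], [-5.16, -0.1, 6.89, 0.2, -0.1, 1.3, 0.6], [-5.17, -0.11, 8.64, 0.2, -0.1, 1.3, 0.6]]
[[0.01, 0.0, 1.75, 0.0, 0.0, -0.0, 0.6], [0.01, 0.0, 3.5, 0.0, 0.0, -0.0, 0.6], [0.01, -0.0, 5.25, 0.0, 0.0, -0.0, 0.6]]
```

>>> send_rows([
  [-1.3,0,1.7,0,0,0.3,0.6],
  [-2.6,-0.05,3.4,0,0,0.6,0.6],
  [-3.9,-0.07,5.2,0.1,0,1,0.6],
  [-5.2,-0.1,6.9,0.2,-0.1,1.3,0.6],
  [-5.2,-0.1,8.6,0.2,-0.1,1.3,0.6],
])

```text
t: 2.65
tool_pos: [0.5507, 0.3322, 0.0843]
tool_rot: [0.2, 3.132, -0.005]
ft_force: [-0.5, 0.2, -1.1]
width: 0.0513
finger_force: 0.0
```

>>> send_rows([
  [0,0,1.7,0,0,0,0.6],
  [0,0,3.5,0,0,0,0.6],
  [0,0,5.2,0,0,0,0.6],
  [0,0,5.2,0,0,0,0.6],
  [0,0,5.2,0,0,0,0.6],
])

```text
t: 3.07
tool_pos: [0.5472, 0.3317, 0.0316]
tool_rot: [-0.199, -3.133, 0.009]
ft_force: [0.3, 0.2, -0.5]
width: 0.0508
finger_force: 0.0
```

Run:
```python
from h import *
o=sensors.observe(); print({k:np.round(o[k],4) for k in ('t','q','tool_pos','tool_rot','ft_force','width')})
T=R.from_rotvec(o['tool_rot']).as_matrix(); print(T.round(4)); p=o['tool_pos']; print('axis y here',.3404-.115*(p[0]-.545))
```

```text
{'t': np.float64(3.0667), 'q': array([ 0.4371,  0.4936,  1.6866, -0.0047,  0.9659, -1.0043]), 'tool_pos': array([0.5472, 0.3317, 0.0316]), 'tool_rot': array([-0.1987, -3.1331,  0.0087]), 'ft_force': array([ 0.2894,  0.1749, -0.4556]), 'width': np.float64(0.0508)}
[[-0.992   0.1263 -0.0025]
 [ 0.1263  0.992  -0.0054]
 [ 0.0018 -0.0057 -1.    ]]
axis y here 0.3401487050161168
```

>>> send_rows([
  [0,0.45,0,0,0,-0.3,0.6],
  [0,0.85,0,0.3,0,-0.6,0.6],
  [0,0.85,0.6,0.3,0,-0.6,0.6],
  [0,0.85,1.2,0.3,0,-0.6,0.6],
  [0,0.85,1.2,0.3,0,-0.6,0.6],
])

```text
t: 3.48
tool_pos: [0.5491, 0.3408, 0.0203]
tool_rot: [-0.181, -3.136, 0.015]
ft_force: [-0.6, -0.7, -0.7]
width: 0.051
finger_force: 0.0
```

Run:
```python
from h import *
o=sensors.observe(); print({k:np.round(o[k],4) for k in ('t','tool_pos','ft_force','width')})
print(R.from_rotvec(o['tool_rot']).as_matrix().round(4)); s=snap('wrist','w2')
```

```text
{'t': np.float64(3.4833), 'tool_pos': array([0.5491, 0.3408, 0.0203]), 'ft_force': array([-0.6169, -0.7051, -0.682 ]), 'width': np.float64(0.051)}
[[-9.934e-01  1.151e-01 -7.000e-04]
 [ 1.151e-01  9.933e-01 -9.600e-03]
 [-4.000e-04 -9.700e-03 -1.000e+00]]
```

View pics/w2.png

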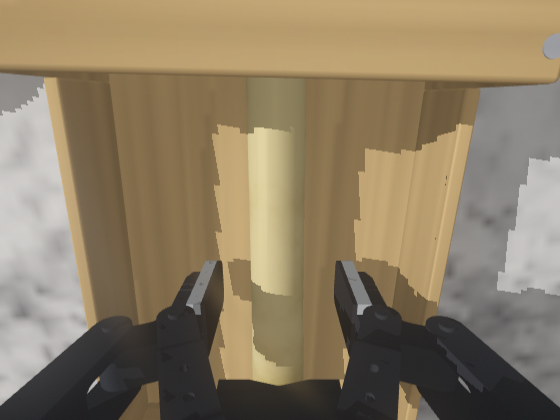

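The handle (columns 250–302) is centred between the fingers (220–335), and there's no contact. Closing.

>>> send_rows([
  [0,0,0.05,-0.5,0,0,0.3],
  [0,0,0.05,-0.5,0,0,0.2],
  [0,0,0.05,-0.5,0,0,0.1],
  [0,0,0.05,-0.5,0,0,0.1],
  [0,0,0.05,-0.5,0,0,0.1],
], squeeze=90)

```text
t: 3.95
tool_pos: [0.55, 0.3408, 0.0211]
tool_rot: [0.182, 3.135, -0.001]
ft_force: [-0.8, -1.0, 1.4]
width: 0.0209
finger_force: 88.1
```

>>> send_rows([
  [0,0,0,0,0,0,0],
  [0,0,0,0,0,0,0],
  [0,0,0,0,0,0,0],
  [0,0,0,0,0,0,0],
])

```text
t: 4.28
tool_pos: [0.5499, 0.3408, 0.021]
tool_rot: [0.181, 3.135, -0.001]
ft_force: [-1.6, -2.6, 3.3]
width: 0.0212
finger_force: 88.3
```

>>> send_rows([
  [0,0,0,0,0,0,0.45],
  [0,0,0,0,0,0,0.45],
  [0,0,0.2,0,0,0,0.45],
  [0,0,0.35,0,0,0,0.45],
  [0,0,0.35,0,0,0,0.45],
], squeeze=60)

```text
t: 4.7
tool_pos: [0.5494, 0.3409, 0.0165]
tool_rot: [0.182, 3.136, -0.001]
ft_force: [-1.2, 0.3, 0.1]
width: 0.038
finger_force: 0.0
```

>>> send_rows([
  [0,0,0,0,0,0,0.2],
  [0,0,0,0,0,0,0.1],
  [0,0,0,0,0,0,0.1],
  [0,0,0,0,0,0,0.1],
  [0,0,0,0,0,0,0.1],
])

```text
t: 5.12
tool_pos: [0.55, 0.3412, 0.0174]
tool_rot: [0.182, 3.134, 0.001]
ft_force: [0.5, 0.1, -0.4]
width: 0.0224
finger_force: 58.7
```

>>> send_rows([
  [0,0,0,0,0,0,0],
  [0,0,0,0,0,0,0],
  [0,0,0,0,0,0,0],
  [0,0,-0.15,0,0,0,0],
  [0,0,-0.3,0,0,0,0],
], squeeze=100)

```text
t: 5.53
tool_pos: [0.5492, 0.3405, 0.0196]
tool_rot: [0.181, 3.136, -0.002]
ft_force: [-0.5, 0.6, -2.5]
width: 0.0213
finger_force: 97.9
```

>>> send_rows([
  [0,0,-0.05,0,0,0,0],
  [0,0,-0.1,0,0,0,0],
  [0,0,-0.1,0,0,0,0],
])

```text
t: 5.78
tool_pos: [0.5496, 0.3408, 0.021]
tool_rot: [0.182, 3.135, -0.001]
ft_force: [0.6, 0.8, -0.9]
width: 0.0209
finger_force: 97.9
```

Run:
```python
from h import *
o=sensors.observe(); print({k:np.round(o[k],4) for k in ('t','tool_pos','tool_rot','ft_force','wrist_torque','width')})
s=snap('wrist','w3'); P=cloud(s)
z=P[...,2]; m=(z>.015)&(z<.055)&(abs(P[...,1]-.343)<.03)&(P[...,0]>.45)&(P[...,0]<.54)
q=P[m]
for x in np.arange(.46,.55,.01):
    a=q[abs(q[:,0]-x)<.003]
    if len(a)>5: print(round(x,3),len(a),np.round([a[:,1].min(),a[:,1].max(),np.percentile(a[:,2],95)],4))
```

```text
{'t': np.float64(5.7833), 'tool_pos': array([0.5496, 0.3408, 0.021 ]), 'tool_rot': array([ 1.8150e-01,  3.1351e+00, -7.0000e-04]), 'ft_force': array([ 0.601 ,  0.7767, -0.9485]), 'wrist_torque': array([-0.0671, -0.0445,  0.0084]), 'width': np.float64(0.0209)}
0.47 1175 [0.3387 0.3601 0.0355]
0.48 1072 [0.3372 0.3587 0.0353]
0.49 996 [0.3362 0.3579 0.0351]
0.5 937 [0.3353 0.3571 0.0348]
0.51 865 [0.3337 0.3556 0.0346]
0.52 814 [0.3327 0.3548 0.0345]
0.53 755 [0.3315 0.3539 0.0343]
0.54 1261 [0.3131 0.3646 0.0537]
```

Lift confirmed: the handle rose about 4 mm and keeps its −2° pitch. Next I plan the tilt about the heel, the slide out on the slant and the lift.

Run:
```python
from h import *
o=sensors.observe(); p=o['tool_pos']; r=R.from_rotvec(o['tool_rot'])
h=np.array([.993,-.115,0]); h/=np.linalg.norm(h); lat=np.cross([0,0,1],h); H=np.array([.4085,.356,.0105])
def w(t,d,u,n):
    Q=R.from_rotvec(-lat*np.radians(t)); return (H+Q.apply(p-H)+h*d/1000+np.array([0,0,u/1000]),Q*r,0,n)
W=[w(5,-3,0,3),w(10,-4,0,3),w(14.5,-4,0,3),w(19,-4,0,3),w(21,10,0,4),w(24,30,0,4),w(24,62,10,5),w(24,95,20,5),w(24,95,75,5),w(24,15,150,10)]
plan(W,(p,r))
for a in W: print(a[0].round(3))
```

```text
[[0.15, -0.0, -0.41, -0.0, -1.7, 0.0, 0.0], [0.3, -0.0, -0.82, -0.0, -3.3, 0.0, 0.0], [0.44, -0.0, -1.23, -0.0, -5.0, 0.0, 0.0], [0.56, -0.0, -1.64, -0.0, -6.7, 0.0, 0.0], [0.68, -0.0, -2.04, -0.0, -8.3, 0.0, 0.0]]
[[0.05, -0.0, -0.42, -0.0, -1.7, 0.0, 0.0], [0.11, -0.0, -0.79, -0.0, -3.2, 0.0, 0.0], [0.16, -0.0, -1.16, -0.0, -4.7, 0.0, 0.0], [0.21, -0.0, -1.53, -0.0, -6.2, 0.0, 0.0], [0.29, -0.0, -1.89, -0.0, -7.7, 0.0, 0.0]]
[[0.04, -0.0, -0.37, -0.0, -1.5, 0.0, 0.0], [0.07, -0.0, -0.74, -0.0, -3.0, 0.0, 0.0], [-0.25, -0.0, -0.77, -0.0, -3.5, 0.0, 0.0], [-0.57, -0.0, -0.8, -0.0, -4.0, 0.0, 0.0], [-0.89, -0.0, -0.82, -0.0, -4.5, 0.0, 0.0]]
[[-0.32, -0.0, -0.0, -0.0, -0.5, 0.0, 0.0], [-0.77, -0.0, -0.01, -0.0, -1.2, 0.0, 0.0], [-1.21, -0.0, -0.02, -0.0, -2.0, 0.0, 0.0], [-1.66, -0.0, -0.03, -0.0, -2.7, 0.0, 0.0], [-2.11, -0.0, -0.04, -0.0, -3.5, 0.0, 0.0]]
[[-0.67, -0.0, 0.08, -0.0, 0.0, 0.0, 0.0], [-1.33, -0.0, 0.16, -0.0, 0.0, 0.0, 0.0], [-2.0, -0.0, 0.23, -0.0, 0.0, 0.0, 0.0], [-2.66, -0.0, 0.31, -0.0, 0.0, 0.0, 0.0], [-3.33, -0.0, 0.39, -0.0, 0.0, 0.0, 0.0]]
[[-0.68, -0.0, 0.09, 
[... 327 characters left out ...]
0, -4.01, -0.0, 0.0, 0.0, 0.0], [-2.24, -0.0, -5.02, -0.0, 0.0, 0.0, 0.0]]
[[0.42, -0.0, -1.01, -0.0, 0.0, 0.0, 0.0], [0.84, -0.0, -2.02, -0.0, 0.0, 0.0, 0.0], [1.27, -0.0, -3.03, -0.0, 0.0, 0.0, 0.0], [1.69, -0.0, -4.04, -0.0, 0.0, 0.0, 0.0], [2.12, -0.0, -5.05, -0.0, 0.0, 0.0, 0.0]]
[[0.42, -0.0, -1.01, -0.0, 0.0, 0.0, 0.0], [0.85, -0.01, -2.02, -0.0, 0.0, 0.0, 0.0], [1.27, -0.01, -3.04, -0.0, 0.0, 0.0, 0.0], [1.69, -0.01, -4.05, -0.0, 0.0, 0.0, 0.0], [2.12, -0.01, -5.06, -0.0, 0.0, 0.0, 0.0]]
[0.545 0.341 0.033]
[0.542 0.342 0.046]
[0.539 0.342 0.056]
[0.535 0.343 0.067]
[0.546 0.341 0.071]
[0.563 0.339 0.078]
[0.595 0.336 0.088]
[0.628 0.332 0.098]
[0.628 0.332 0.153]
[0.548 0.341 0.228]
```

>>> send_rows([
  [0.15,0,-0.4,0,-1.7,0,0],
  [0.3,0,-0.8,0,-3.3,0,0],
  [0.44,0,-1.2,0,-5,0,0],
  [0.56,0,-1.6,0,-6.7,0,0],
  [0.68,0,-2.05,0,-8.3,0,0],
])

```text
t: 6.25
tool_pos: [0.5425, 0.3418, 0.0421]
tool_rot: [0.173, 2.988, -0.013]
ft_force: [-0.4, -0.2, -1.7]
width: 0.0211
finger_force: 97.9
```

>>> send_rows([
  [0.05,0,-0.4,0,-1.7,0,0],
  [0.1,0,-0.8,0,-3.2,0,0],
  [0.15,0,-1.15,0,-4.7,0,0],
  [0.2,0,-1.5,0,-6.2,0,0],
  [0.3,0,-1.9,0,-7.7,0,0],
])

```text
t: 6.67
tool_pos: [0.5369, 0.3426, 0.0607]
tool_rot: [0.165, 2.854, -0.023]
ft_force: [0.2, -0.2, -1.6]
width: 0.0209
finger_force: 97.9
```

>>> send_rows([
  [0.05,0,-0.35,0,-1.5,0,0],
  [0.07,0,-0.75,0,-3,0,0],
  [0.07,0,-0.75,0,-3,0,0],
  [0.07,0,-0.75,0,-3,0,0],
])

```text
t: 7.0
tool_pos: [0.5339, 0.343, 0.0674]
tool_rot: [0.161, 2.804, -0.027]
ft_force: [0.1, -0.6, -2.3]
width: 0.021
finger_force: 98.0
```

Run:
```python
from h import *
o=sensors.observe(); print({k:np.round(o[k],4) for k in ('t','tool_pos','ft_force','wrist_torque','width')}); print(R.from_rotvec(o['tool_rot']).as_matrix().round(3))
s=snap('wrist','w4'); P=cloud(s); t=snap('top','top4'); Q=cloud(t)
def prof(P,lo,hi):
  z=P[...,2]
  m=(abs(P[...,1]-(.3404-.115*(P[...,0]-.545)))<.016)&(z>.02)&(z<.14); q=P[m]
  print([(round(x,3),len(a),round(float(np.median(a[:,1])),4),round(float(np.percentile(a[:,2],85)),4)) for x in np.arange(lo,hi,.01) if len(a:=q[abs(q[:,0]-x)<.003])>3])
prof(P,.45,.55); prof(Q,.45,.64)
```

```text
{'t': np.float64(7.0), 'tool_pos': array([0.5339, 0.343 , 0.0674]), 'ft_force': array([ 0.1173, -0.5706, -2.259 ]), 'wrist_torque': array([-0.0439,  0.1198, -0.0035]), 'width': np.float64(0.021)}
[[-0.939  0.114  0.325]
 [ 0.108  0.993 -0.037]
 [-0.327  0.    -0.945]]
[(np.float64(0.45), 2419, 0.3517, 0.0702), (np.float64(0.46), 2006, 0.3504, 0.0702), (np.float64(0.47), 286, 0.3487, 0.0683), (np.float64(0.48), 1000, 0.3489, 0.0631), (np.float64(0.49), 1900, 0.339, 0.1341), (np.float64(0.5), 4562, 0.3474, 0.1303), (np.float64(0.51), 1592, 0.3425, 0.1033), (np.float64(0.52), 1793, 0.3439, 0.0882), (np.float64(0.53), 1087, 0.3445, 0.0934), (np.float64(0.54), 678, 0.3423, 0.0828), (np.float64(0.55), 624, 0.3411, 0.086)]
[(np.float64(0.45), 39, 0.3521, 0.0722), (np.float64(0.46), 40, 0.3493, 0.0722), (np.float64(0.47), 24, 0.3499, 0.0615), (np.float64(0.48), 22, 0.3454, 0.0651), (np.float64(0.49), 13, 0.3417, 0.0672), (np.float64(0.53), 4, 0.3437, 0.1313), (np.float64(0.54), 39, 0.3391, 0.0848), (np.float64(0.55), 27, 0.3394, 0.0881), (np.float64(0.56), 24, 0.3358, 0.0899), (np.float64(0.57), 23, 0.3369, 0.0948), (np.float64(0.58), 32, 0.3355, 0.0973), (np.float64(0.59), 15, 0.338, 0.0953), (np.float64(0.62), 31, 0.3303, 0.0713), (np.float64(0.63), 32, 0.3298, 0.0714)]
```

View pics/w4.png

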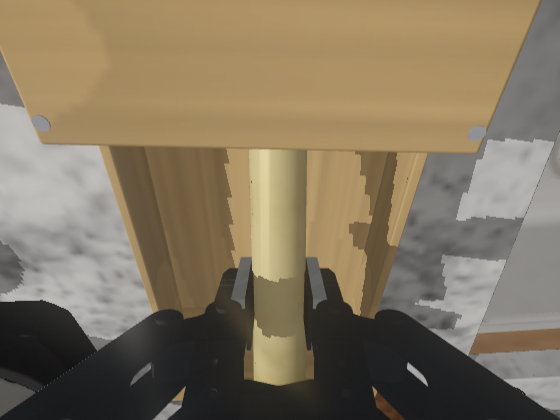

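The picture shows the handle (columns 250–305) tilted up, with a clear gap under the cover edge (row 150). Its slope is ≈17° with about 5 mm to the cover underside, as planned, and the forces match the muddler's weight alone. Planning the draw from here.

Run:
```python
from h import *
o=sensors.observe(); p=o['tool_pos']; r=R.from_rotvec(o['tool_rot'])
h=np.array([.993,-.115,0]); h/=np.linalg.norm(h); lat=np.cross([0,0,1],h); H=np.array([.4045,.3565,.0105])
def w(t,d,u,n):
    Q=R.from_rotvec(-lat*np.radians(t)); return (H+Q.apply(p-H)+h*d/1000+np.array([0,0,u/1000]),Q*r,0,n)
plan([w(2,14,0,4),w(5,34,0,6),w(5,99,20,10)],(p,r))
```

```text
[[-0.32, 0.0, -0.01, -0.0, -0.5, -0.0, 0.0], [-0.64, 0.0, -0.02, -0.0, -1.0, -0.0, 0.0], [-0.96, 0.0, -0.03, -0.0, -1.5, -0.0, 0.0], [-1.28, 0.0, -0.04, -0.0, -2.0, -0.0, 0.0], [-1.57, 0.0, -0.05, -0.0, -2.5, -0.0, 0.0]]
[[-0.3, 0.0, -0.0, -0.0, -0.5, -0.0, 0.0], [-0.6, 0.0, -0.0, -0.0, -1.0, -0.0, 0.0], [-0.9, 0.0, -0.01, -0.0, -1.5, -0.0, 0.0], [-1.2, 0.0, -0.01, -0.0, -2.0, -0.0, 0.0], [-1.5, 0.0, -0.01, -0.0, -2.5, -0.0, 0.0]]
[[-0.67, 0.0, 0.09, -0.0, 0.0, -0.0, 0.0], [-1.35, 0.0, 0.17, -0.0, 0.0, -0.0, 0.0], [-2.02, 0.0, 0.25, -0.0, 0.0, -0.0, 0.0], [-2.7, 0.0, 0.33, -0.0, 0.0, -0.0, 0.0], [-3.37, 0.0, 0.42, -0.0, 0.0, -0.0, 0.0]]
[[-0.68, 0.0, 0.08, -0.0, 0.0, -0.0, 0.0], [-1.35, 0.0, 0.16, -0.0, 0.0, -0.0, 0.0], [-2.03, 0.0, 0.25, -0.0, 0.0, -0.0, 0.0], [-2.7, 0.0, 0.33, -0.0, 0.0, -0.0, 0.0], [-3.38, 0.0, 0.41, -0.0, 0.0, -0.0, 0.0]]
```

>>> send_rows([
  [-0.3,0,0,0,-0.5,0,0],
  [-0.65,0,0,0,-1,0,0],
  [-0.95,0,0,0,-1.5,0,0],
  [-1.3,0,0,0,-2,0,0],
  [-1.6,0,-0.05,0,-2.5,0,0],
])

```text
t: 7.52
tool_pos: [0.55, 0.3409, 0.0729]
tool_rot: [0.16, 2.76, -0.031]
ft_force: [-0.4, -0.1, -2.2]
width: 0.021
finger_force: 98.0
```

>>> send_rows([
  [-0.3,0,0,0,-0.5,0,0],
  [-0.6,0,0,0,-1,0,0],
  [-0.9,0,0,0,-1.5,0,0],
  [-1.2,0,0,0,-2,0,0],
  [-1.5,0,0,0,-2.5,0,0],
])

```text
t: 7.93
tool_pos: [0.5635, 0.3394, 0.0785]
tool_rot: [0.157, 2.716, -0.034]
ft_force: [-0.3, -0.2, -1.1]
width: 0.0206
finger_force: 98.0
```

>>> send_rows([
  [-0.7,0,0.1,0,0,0,0],
  [-1.35,0,0.2,0,0,0,0],
  [-2,0,0.25,0,0,0,0],
  [-2.7,0,0.35,0,0,0,0],
  [-3.4,0,0.4,0,0,0,0],
])

```text
t: 8.35
tool_pos: [0.5968, 0.3355, 0.089]
tool_rot: [0.158, 2.717, -0.033]
ft_force: [0.4, 0.3, -2.6]
width: 0.021
finger_force: 98.0
```

>>> send_rows([
  [-0.7,0,0.1,0,0,0,0],
  [-1.35,0,0.2,0,0,0,0],
  [-2,0,0.25,0,0,0,0],
  [-2.7,0,0.35,0,0,0,0],
  [-3.4,0,0.4,0,0,0,0],
])

```text
t: 8.77
tool_pos: [0.6288, 0.3317, 0.0988]
tool_rot: [0.157, 2.717, -0.034]
ft_force: [-0.2, -0.2, -1.5]
width: 0.0207
finger_force: 98.0
```

Run:
```python
from h import *
o=sensors.observe(); print({k:np.round(o[k],4) for k in ('t','q','tool_pos','ft_force','wrist_torque','width')})
s=snap('wrist','w5')
```

```text
{'t': np.float64(8.7667), 'q': array([ 0.4818,  0.3882,  1.7426, -0.3688,  0.6909, -0.7254]), 'tool_pos': array([0.6288, 0.3317, 0.0988]), 'ft_force': array([-0.1888, -0.2203, -1.4714]), 'wrist_torque': array([0.0031, 0.2627, 0.0133]), 'width': np.float64(0.0207)}
```

View pics/w5.png

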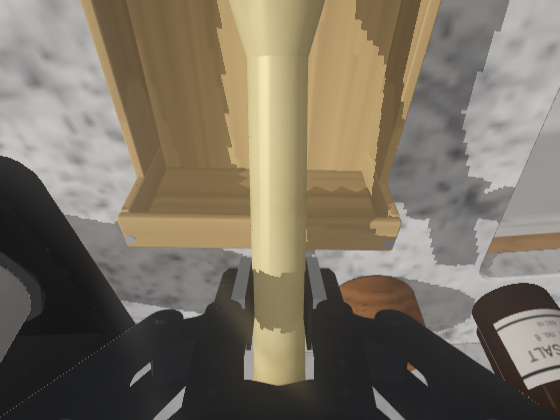

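The foot's shoulder is now in the opening (about (280,50)), clear of the cover, and there's no contact force. Lifting straight up, then back and up.

>>> send_rows([
  [-0.35,0,-0.75,0,0,0,0],
  [-0.8,0,-1.7,0,0,0,0],
  [-1.2,0,-2.7,0,0,0,0],
  [-1.65,0,-3.7,0,0,0,0],
  [-2.25,0,-5,0,0,0,0],
])

```text
t: 9.23
tool_pos: [0.6278, 0.3319, 0.1547]
tool_rot: [0.157, 2.717, -0.034]
ft_force: [-1.2, -0.5, -1.7]
width: 0.021
finger_force: 98.0
```

>>> send_rows([
  [-0.4,0,-0.9,0,0,0,0],
  [-0.6,0,-1.4,0,0,0,0],
  [-0.3,0,-2.2,0,0,0,0],
  [0.1,0,-3.2,0,0,0,0],
  [0.5,0,-4.2,0,0,0,0],
])

```text
t: 9.65
tool_pos: [0.6054, 0.3341, 0.1897]
tool_rot: [0.158, 2.719, -0.035]
ft_force: [0.4, 0.2, -1.4]
width: 0.021
finger_force: 98.0
```

>>> send_rows([
  [0.4,0,-1,0,0,0,0],
  [0.85,0,-2,0,0,0,0],
  [1.25,0,-3,0,0,0,0],
  [1.7,0,-4,0,0,0,0],
  [2.1,0,-5,0,0,0,0],
])

```text
t: 10.07
tool_pos: [0.5664, 0.3391, 0.2277]
tool_rot: [0.157, 2.717, -0.034]
ft_force: [0.5, 0.6, -1.8]
width: 0.0209
finger_force: 98.0
```

>>> send_rows([
  [0.1,0,-0.25,0,0,0,0],
  [0.1,0,-0.25,0,0,0,0],
  [0.1,0,-0.25,0,0,0,0],
  [0.1,0,-0.25,0,0,0,0],
  [0.1,0,-0.25,0,0,0,0],
])

```text
t: 10.48
tool_pos: [0.5656, 0.3388, 0.2281]
tool_rot: [0.158, 2.718, -0.035]
ft_force: [-0.6, 0.3, -1.8]
width: 0.021
finger_force: 98.0
```

Run:
```python
from h import *
o=sensors.observe(); print({k:np.round(o[k],4) for k in ('t','q','joint_vel','tool_pos','ft_force','wrist_torque','width')})
s=snap('wrist','w6'); P=cloud(s); t=snap('top','t6'); c=snap('scene','s6')
for A in (P,cloud(t),cloud(c)):
  m=(A[...,2]>.085)&(abs(A[...,1]-(.3404-.115*(A[...,0]-.545)))<.025)&(A[...,0]<.52)&(A[...,0]>.38)&(A[...,2]<.25)
  q=A[m]; print(len(q), q.min(0).round(3) if len(q) else '', np.percentile(q,2,axis=0).round(3) if len(q) else '')
i=np.hstack([cv2.resize(c['image'][130:340,130:410],(560,420)),])
cv2.imwrite('pics/s6c.png',i[:,:,::-1])
```

```text
{'t': np.float64(10.4833), 'q': array([ 0.5452,  0.1368,  1.7832, -0.3234,  0.9094, -0.75  ]), 'joint_vel': array([-0.0018,  0.0026,  0.0006,  0.0012,  0.0016,  0.0002]), 'tool_pos': array([0.5656, 0.3388, 0.2281]), 'ft_force': array([-0.5888,  0.3287, -1.8284]), 'wrist_torque': array([-0.0301,  0.2284,  0.0587]), 'width': np.float64(0.021)}
12780 [0.461 0.333 0.188] [0.462 0.336 0.195]
557 [0.427 0.334 0.177] [0.43  0.335 0.183]
413 [0.426 0.337 0.161] [0.43  0.339 0.166]
```

View pics/s6c.png

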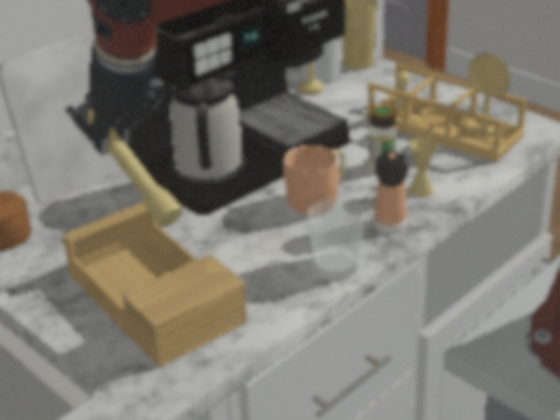

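The muddler is held clear, with its foot at about (165,205) in the crop and its lowest point near z 0.16 m (0.131 needed). All bystanders are in place. Handing in.

```bash
python3 -c "
from rig import env; print(env.job_done())"
```

```text
the job is handed in; nothing more can be done
None
```

The muddler came out of the box handle first, without any contact force on the box, and is held still in the gripper with its lowest point about 9 cm above the box top; nothing else was moved, and the job is handed in.

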